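# Sweep kiln stilts off the ware board

## Task

Clear the three star-shaped kiln stilts off the ware board: sweep them with the fingertips along the board and over its edge so that all three drop into the open steel scrap tray standing against it. Only push them, never pick them up, and leave the cup, the teapot lid and everything else where they stand.

Things in the scene. Friction and masses are not known exactly. Their poses are not given: they have to be found in the camera images.
- board: wooden ware board lying fixed on the table, 300 mm (its x) by 320 mm (its y), top 40 mm above the table, with a lip 8 mm wide and 12 mm high along each of the two edges at its x ends (near and far); the edges at its y ends are plain. Origin at the centre of its underside; turned a little about the vertical from start to start (up to 0.15 rad). The stilts, the cup and the teapot lid stand on it
- tray: fixed open steel scrap tray, 300 mm (x) by 120 mm (y), walls 3 mm thick and 20 mm high all round, floor 3 mm thick; origin at the centre of its underside. Its axes are parallel to the board's. It stands against one of the board's two 300 mm edges, at the board's +y or -y side (it changes), its near wall tucked 8 mm under the overhanging edge of the board, so that its inside begins right below that edge
- slab: fixed plaster slab 300 x 100 x 50 mm against the opposite edge of the board from the tray; its top is 10 mm above the board's. Origin at the centre of its underside
- cup: small handleless white porcelain cup, 60 mm across, 45 mm high, loose in the middle strip of the board between the two lanes of stilts (within 8 mm of the board's centre line x = 0); origin at the centre of its underside. To be left alone
- lid: white porcelain teapot lid with a knob, round, 60 mm across, 30 mm high, loose in the middle strip of the board, to the other side of the board's centre than the cup; origin at the centre of its underside. To be left alone
- mug: white mug, 76 mm across and 90 mm high, on the table left of the board; origin at the centre of its underside. To be left alone
- bowl: white bowl, 120 mm across and 50 mm high, on the table right of the board; origin at the centre of its underside. To be left alone
- jar: clear jar with a white cap, 70 mm across and 90 mm high, on the table right of the board; origin at the centre of its underside. To be left alone
- brush: flat brush lying on the table left of the board, about 200 mm long; origin near its middle. To be left alone
- stilt1_center (a point): kiln stilt of cream fired clay, about 30 g: a flat star of three arms reaching 28 mm from the centre, arms 13 mm wide and 12 mm high with a 6 mm point on each tip; loose, flat on the board, alone in the lane of the board on the robot's side, about 92 mm from the board's centre line (board x about -0.092); any yaw. It slides easily when pushed, but tends to turn and slip off sideways past a narrow finger. This point is its centre, 6 mm above its underside
- stilt2_center (a point): kiln stilt of cream fired clay, about 30 g: a flat star of three arms reaching 28 mm from the centre, arms 13 mm wide and 12 mm high with a 6 mm point on each tip; loose, flat on the board, in the far lane (board x about +0.092), right of the middle as the robot sees it (board y -0.092 to -0.05); any yaw. It slides easily when pushed, but tends to turn and slip off sideways past a narrow finger. This point is its centre, 6 mm above its underside
- stilt3_center (a point): kiln stilt of cream fired clay, about 30 g: a flat star of three arms reaching 28 mm from the centre, arms 13 mm wide and 12 mm high with a 6 mm point on each tip; loose, flat on the board, in the far lane (board x about +0.092), left of the middle as the robot sees it (board y 0.05 to 0.092); any yaw. It slides easily when pushed, but tends to turn and slip off sideways past a narrow finger. This point is its centre, 6 mm above its underside

How it is judged:
By the outcome, as a careful person would: the job done as asked, in the order asked, and still so for the second after the job is handed in, with the robot touching nothing.
It also fails if it takes over 69 s, if anything falls off the work surface, if the arm or the gripper's body presses on something with over 40 N, if the wrist force passes 120 N, or if a joint passes its speed limit or range.

## Robot

A 6-joint arm with a two-finger parallel gripper is mounted at the origin on the work surface. World frame = base frame: x ahead of the robot, y to its left, z up, the work surface at z = 0. Lengths are in m, angles in rad, forces in N, time in s.
With the tool pointing down it reaches from about 0.375 to 0.975 m from the base axis. Payload 3.8 kg.
Tool frame: the origin (TCP) lies on the centre line of the jaws, within the pads' length; the fingertips stand 22 mm ahead of it and the grasp point (between the pads) lies 3 mm ahead of it; x points along the fingers, y is the direction in which the jaws open and shut, and the axes are right-handed (so a half turn about x gives the same grasp; the last joint's range is limited). The gripper opens to 85 mm and grips with 20 to 120 N. Pads are 22 mm wide; open, the fingers measure 114 mm over their backs; the gripper's body (76 mm by 85 mm) begins 54 mm behind the grasp point. The pads swing forward as they close: fully open they stand 13 mm farther back than shut.
Start: joints at [-1.259, 0.264, 1.604, -0, 1.274, -0.037], TCP at [0.231, -0.634, 0.253] pointing down, gripper open.
Joint ranges: [-2.63, 2.63], [-0.94, 2.18], [0.31, 2.57], [-1.31, 4.45], [0, 2.66], [-2.55, 2.55]. Speed limits (rad/s): [2.57, 2.57, 3.14, 3.14, 3.14, 3.14].

## Interface

Orientations are given as a rotation vector (axis times angle).
In Python, from workcell import monitor, eyes, finish_job gives the robot as it stands. The module is installed in compiled form; this text tells all that it offers.
- The arm moves only by the tool play_rows, never from a script. Its argument "deltas" is a list of rows, each an object of numbers: "wx", "wy", "wz": the turn, a rotation vector about the world's x, y, z in degrees; "x", "y", "z": the shift along the world's x, y, z in mm; "fingers": the closure, from -1 (fully open) to 1 (shut), so that 0 is half open. A call has 1 to 20 rows; each row is the pose to reach, as a shift and turn from the pose commanded when the call began; what a row does not reach only later rows make up. A row lasts 1/8 s, in which the tool goes at most 62.5 mm and 10.7 degrees, less where a joint would pass 70% of its speed; a pose out of reach is approached as far as the arm can. A call with a gripper value outside its range is refused whole. The fingers move at their own pace and stop on an object; "grip_force" is the grip in N (left out, the last holds). Time passes only in rows, so rows that repeat a pose let the fingers close. It gives the time, the measured TCP pose, the force and the opening at its end, in the units of the state.
- monitor.read_state(): the state, without advancing time (a new reading comes with each control period).
- eyes.read_camera(name): name is "scene" or "top" or "wrist"; returns a dict with "frame" (480x640x3 uint8, red, green, blue), "depth" (480x640 float32, m along the optical axis (not along the pixel's ray), 0 where there is no reading), "K" (3x3 intrinsics, pixels), "view" (4x4, takes a point from world to camera coordinates); the wrist camera has in their place "tool_from_camera" (4x4, takes a point from camera to tool coordinates, whose origin is the TCP and whose axes are the tool frame's). Camera axes: x right, y down, z forward; pixel columns grow to the right and rows downward; lengths in m; the calibration is good to about 2 mm. A picture is of the moment at which its call begins: read the wrist's pose just before it.
- finish_job(): hands the job in, once; it reports no verdict.
The state is a dict: "time": time; "q": joint angles; "joint_vel": joint speeds; "joint_torque": joint torques, N m; "tool_pos": TCP position; "tcp_rot": TCP orientation; "wrist_force": force on the tool from outside, world axes, zero at the start; "torque": the same for the moment, N m; "width": opening from 0.0 (shut) to 1.0 (fully open).
Only numpy, scipy, OpenCV 4.12 (cv2) and the standard library are available. Lean on these libraries where they do the work, as an engineer would, in place of code of your own. Each camera call takes 0.05 s, during which the arm holds its last target.

## Working session

There is one attempt and no reset: what is moved stays moved. The work goes in short steps, Python scripts to look and compute and a tool call to move; the robot and the scene stay as the last step left them, time stands still between calls to the robot, and variables do not carry over. Pictures are saved under pics/ and viewed, and the job is handed in when it is done.

Besides the shell and the picture viewer there is one more tool, called after ">>>" in YAML: its name, and indented under it one key for each argument. play_rows: Moves the arm, as the interface text tells. Its arguments: {"type":"object","properties":{"deltas":{"type":"array"},"grip_force":{"type":"number"}},"required":["deltas"]}

```bash
mkdir -p pics
python3 - <<'E'
from workcell import monitor, eyes
import cv2, numpy as np, pickle
s=monitor.read_state(); print(s)
for n in("top","scene"):
    c=eyes.read_camera(n); cv2.imwrite(f"pics/{n}0.png",c["frame"][:,:,::-1]); pickle.dump(c,open(n+"0.pkl","wb"))
    print(n,c["K"],c["view"])
E
```

```text
{'time': 0.0, 'q': array([-1.25891833e+00,  2.64718195e-01,  1.60534837e+00, -1.27753249e-05,
        1.27372845e+00, -3.68973474e-02]), 'joint_vel': array([ 0.00075118,  0.00037805, -0.00252049,  0.00116595,  0.00070409,
        0.00120203]), 'joint_torque': array([ 7.55123365e-04, -5.15111697e+01, -3.67314255e+01, -2.98243012e-04,
        1.27891821e-02, -4.13206476e-05]), 'tool_pos': array([ 0.23046717, -0.63371469,  0.25199939]), 'tcp_rot': array([ 2.03236082,  0.36036633, -2.0330088 ]), 'wrist_force': array([ 0.10978394, -0.61017813, -0.40662762]), 'torque': array([ 0.03164244,  0.02299058, -0.04220608]), 'width': 0.998276967913732}
top [[451.27274279   0.         317.57138138]
 [  0.         451.27274279 240.04667557]
 [  0.           0.           1.        ]] [[ 0.023409   -0.99971556  0.0045634  -0.00215048]
 [-0.99689618 -0.0236857  -0.07507994  0.57412441]
 [ 0.07516667 -0.00279169 -0.99716708  0.97314931]
 [ 0.          0.          0.          1.        ]]
scene [[521.79525626   0.         319.26429341]
 [  0.         521.79525626 239.20447964]
 [  0.           0.           1.        ]] [[-0.4527622   0.89131203  0.02385913  0.23569666]
 [ 0.50423894  0.27802519 -0.81758491 -0.24741656]
 [-0.7353567  -0.35814084 -0.57531353  1.52115476]
 [ 0.          0.          0.          1.        ]]
```

View pics/top0.png

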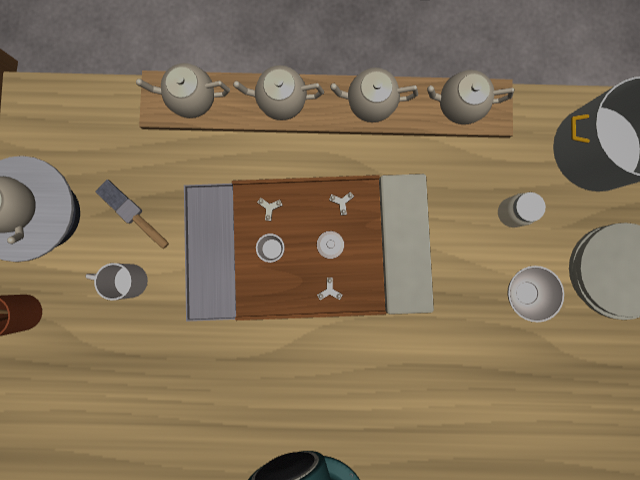

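View pics/scene0.png

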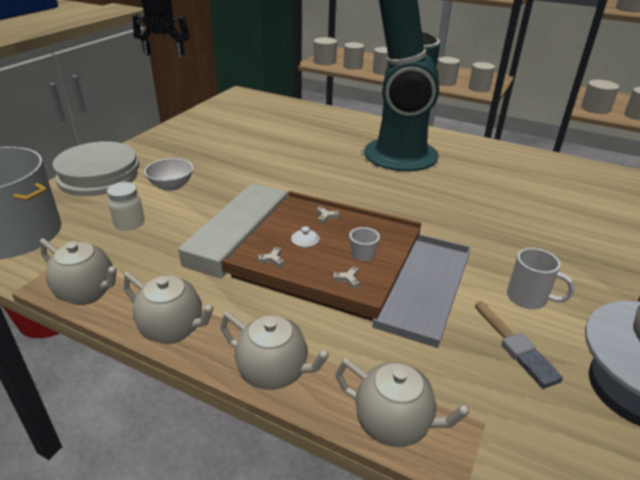

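The top view shows the tray on the left (+y, cols 187–235) and the slab on the right. The stilts are at about (330,290), (342,203) and (270,208), the cup at (270,248) and the lid at (330,245). Next I'll measure them.

```bash
cat > h.py <<'E'
import numpy as np, cv2
def cast(c,uv,z):
    uv=np.atleast_2d(np.asarray(uv,float)); V=c["view"];R=V[:3,:3];t=V[:3,3]
    d=np.c_[(uv-c["K"][:2,2])/c["K"][0,0],np.ones(len(uv))]@R; o=-R.T@t
    return o+d*((z-o[2])/d[:,2])[:,None]
def board_mask(f):
    hsv=cv2.cvtColor(f,cv2.COLOR_RGB2HSV)
    return hsv
E
python3 - <<'E'
import pickle,cv2,numpy as np
from h import *
c=pickle.load(open("top0.pkl","rb"));f=c["frame"];hsv=cv2.cvtColor(f,cv2.COLOR_RGB2HSV)
for p in [(300,220),(210,250),(400,250),(330,290),(270,248),(300,350)]: print(p,hsv[p[1],p[0]],c["depth"][p[1],p[0]])
# brown board
m=((hsv[:,:,0]<14)&(hsv[:,:,1]>100)&(hsv[:,:,2]<150)).astype(np.uint8)
roi=np.zeros_like(m);roi[165:330,180:440]=1;m&=roi
m=cv2.morphologyEx(m,cv2.MORPH_CLOSE,np.ones((25,25)));m=cv2.morphologyEx(m,cv2.MORPH_OPEN,np.ones((9,9)))
cn=max(cv2.findContours(m,0,1)[0],key=cv2.contourArea)
r=cv2.minAreaRect(cn);b=cv2.boxPoints(r);print(r);W=cast(c,b,0.046);print(W.round(4)*1000)
w2=cv2.minAreaRect(cast(c,cn[:,0],0.046)[:,:2].astype(np.float32)*1000);print("board",w2)
inner=cv2.erode(cv2.fillConvexPoly(np.zeros_like(m),b.astype(np.int32),1),np.ones((7,7)))
wm=((hsv[:,:,1]<90)&(hsv[:,:,2]>110)).astype(np.uint8)&inner
n,l,s,ce=cv2.connectedComponentsWithStats(wm)
for i in range(1,n):
    if s[i,4]<20: continue
    cc=max(cv2.findContours((l==i).astype(np.uint8),0,1)[0],key=cv2.contourArea)
    print(ce[i].round(1),s[i],(cast(c,ce[i],0.052)*1000).round(1))
E
```

```text
(300, 220) [ 12 159 112] 0.9800165
(210, 250) [135  13 121] 1.0101074
(400, 250) [ 26  23 152] 0.9619966
(330, 290) [ 20   4 175] 0.95328987
(270, 248) [  0   1 175] 0.96839064
(300, 350) [ 19 103 143] 0.9994641
((307.8763122558594, 247.22164916992188), (139.01425170898438, 149.06370544433594), 87.83892822265625)
[[ 697.1  202.8   46. ]
 [ 717.3 -120.4   46. ]
 [ 418.3 -135.4   46. ]
 [ 399.2  180.4   46. ]]
board ((558.138916015625, 31.154769897460938), (298.90203857421875, 318.6155090332031), 3.5556483268737793)
[341.7 201.2] [329 192  25  23 214] [[656.7 -38.5  52. ]]
[268.8 206.8] [257 198  25  23 224] [[640.8 117.8  52. ]]
[329.9 244.3] [317 231  27  28 606] [[563.2 -15.2  52. ]]
[270.6 248.1] [256 233  29  30 500] [[552.1 111.3  52. ]]
[329.4 290.6] [317 277  26  23 231] [[464.8 -16.1  52. ]]
```

Run:
```python
from workcell import monitor
from scipy.spatial.transform import Rotation as R
import numpy as np
s=monitor.read_state();print(R.from_rotvec(s["tcp_rot"]).as_matrix().round(3)); y=R.from_rotvec(s["tcp_rot"]).as_matrix()[:,1];print(np.degrees(np.arctan2(y[1],y[0])))
a=np.radians(3.7);C=np.array([558.1,31.2])
for n,b in dict(s3=(90,32),e3=(90,185),s2=(93,-124),e2=(90,185),s1=(-94,-90),e1=(-92,185)).items():
  w=C+np.array([[np.cos(a),-np.sin(a)],[np.sin(a),np.cos(a)]])@b; print(n,w.round(1),(w-s["tool_pos"][:2]*1000).round(1))
```

```text
[[-0.001  0.342 -0.94 ]
 [ 0.002 -0.94  -0.342]
 [-1.    -0.002 -0.   ]]
-70.01416824698467
s3 [645.8  68.9] [415.3 702.7]
e3 [636.  221.6] [405.5 855.4]
s2 [658.9 -86.5] [428.4 547.2]
e2 [636.  221.6] [405.5 855.4]
s1 [470.1 -64.7] [239.6 569.1]
e1 [454.4 209.9] [223.9 843.6]
```

>>> play_rows:
  deltas:
    - {"x": 100, "y": 170, "wz": 18, "fingers": 0.4}
    - {"x": 200, "y": 340, "wz": 36, "fingers": 0.4}
    - {"x": 300, "y": 510, "wz": 54, "fingers": 0.4}
    - {"x": 415, "y": 703, "wz": 73.7, "fingers": 0.4}
    - {"x": 415, "y": 703, "wz": 73.7, "fingers": 0.4}
    - {"x": 415, "y": 703, "wz": 73.7, "fingers": 0.4}
    - {"x": 415, "y": 703, "wz": 73.7, "fingers": 0.4}
    - {"x": 415, "y": 703, "wz": 73.7, "fingers": 0.4}
    - {"x": 415, "y": 703, "wz": 73.7, "fingers": 0.4}
    - {"x": 415, "y": 703, "wz": 73.7, "fingers": 0.4}
    - {"x": 415, "y": 703, "wz": 73.7, "fingers": 0.4}
    - {"x": 415, "y": 703, "wz": 73.7, "fingers": 0.4}
    - {"x": 415, "y": 703, "wz": 73.7, "fingers": 0.4}
    - {"x": 415, "y": 703, "wz": 73.7, "fingers": 0.4}
    - {"x": 415, "y": 703, "wz": 73.7, "fingers": 0.4}
    - {"x": 415, "y": 703, "wz": 73.7, "fingers": 0.4}
    - {"x": 415, "y": 703, "z": -80, "wz": 73.7, "fingers": 0.4}
    - {"x": 415, "y": 703, "z": -120, "wz": 73.7, "fingers": 0.4}
    - {"x": 415, "y": 703, "z": -120, "wz": 73.7, "fingers": 0.4}
  grip_force: 40

```text
schema error: expected keys wx, wy, wz, x, y, z, fingers
```

>>> play_rows:
  deltas:
    - {"wx": 0, "wy": 0, "wz": 73.7, "x": 415, "y": 703, "z": 0, "fingers": 0.4}
    - {"wx": 0, "wy": 0, "wz": 73.7, "x": 415, "y": 703, "z": 0, "fingers": 0.4}
    - {"wx": 0, "wy": 0, "wz": 73.7, "x": 415, "y": 703, "z": 0, "fingers": 0.4}
    - {"wx": 0, "wy": 0, "wz": 73.7, "x": 415, "y": 703, "z": 0, "fingers": 0.4}
    - {"wx": 0, "wy": 0, "wz": 73.7, "x": 415, "y": 703, "z": 0, "fingers": 0.4}
    - {"wx": 0, "wy": 0, "wz": 73.7, "x": 415, "y": 703, "z": 0, "fingers": 0.4}
    - {"wx": 0, "wy": 0, "wz": 73.7, "x": 415, "y": 703, "z": 0, "fingers": 0.4}
    - {"wx": 0, "wy": 0, "wz": 73.7, "x": 415, "y": 703, "z": 0, "fingers": 0.4}
    - {"wx": 0, "wy": 0, "wz": 73.7, "x": 415, "y": 703, "z": 0, "fingers": 0.4}
    - {"wx": 0, "wy": 0, "wz": 73.7, "x": 415, "y": 703, "z": 0, "fingers": 0.4}
    - {"wx": 0, "wy": 0, "wz": 73.7, "x": 415, "y": 703, "z": 0, "fingers": 0.4}
    - {"wx": 0, "wy": 0, "wz": 73.7, "x": 415, "y": 703, "z": 0, "fingers": 0.4}
    - {"wx": 0, "wy": 0, "wz": 73.7, "x": 415, "y": 703, "z": 0, "fingers": 0.4}
    - {"wx": 0, "wy": 0, "wz": 73.7, "x": 415, "y": 703, "z": 0, "fingers": 0.4}
    - {"wx": 0, "wy": 0, "wz": 73.7, "x": 415, "y": 703, "z": 0, "fingers": 0.4}
    - {"wx": 0, "wy": 0, "wz": 73.7, "x": 415, "y": 703, "z": 0, "fingers": 0.4}
  grip_force: 40

```text
time: 2.1
tool_pos: [0.645, 0.0673, 0.253]
tcp_rot: [1.162, 1.239, -1.164]
wrist_force: [0.6, 0.2, -0.5]
width: 0.297
```

>>> play_rows:
  deltas:
    - {"wx": 0, "wy": 0, "wz": 0, "x": 0, "y": 0, "z": -60, "fingers": 0.4}
    - {"wx": 0, "wy": 0, "wz": 0, "x": 0, "y": 0, "z": -120, "fingers": 0.4}
    - {"wx": 0, "wy": 0, "wz": 0, "x": 0, "y": 0, "z": -150, "fingers": 0.4}
    - {"wx": 0, "wy": 0, "wz": 0, "x": 0, "y": 0, "z": -150, "fingers": 0.4}

```text
time: 2.6
tool_pos: [0.6424, 0.0668, 0.0999]
tcp_rot: [1.159, 1.243, -1.169]
wrist_force: [0.3, -0.3, 1.2]
width: 0.295
```

```bash
cat > look.py <<'E'
import sys
from workcell import monitor, eyes
import cv2, numpy as np
from scipy.spatial.transform import Rotation as R
s=monitor.read_state()
M=R.from_rotvec(s["tcp_rot"]).as_matrix();print(s["time"],s["tool_pos"].round(4),M.round(3).tolist(),s["wrist_force"].round(1),s["width"])
for n in sys.argv[2:]:
    c=eyes.read_camera(n); cv2.imwrite(f"pics/{n}{sys.argv[1]}.png",c["frame"][:,:,::-1])
E
python3 look.py 1 wrist scene
```

```text
2.6 [0.6424 0.0668 0.0999] [[-0.007, 0.998, 0.062], [-0.001, 0.062, -0.998], [-1.0, -0.007, 0.0]] [ 0.3 -0.3  1.2] 0.29548813977098576
```

View pics/wrist1.png

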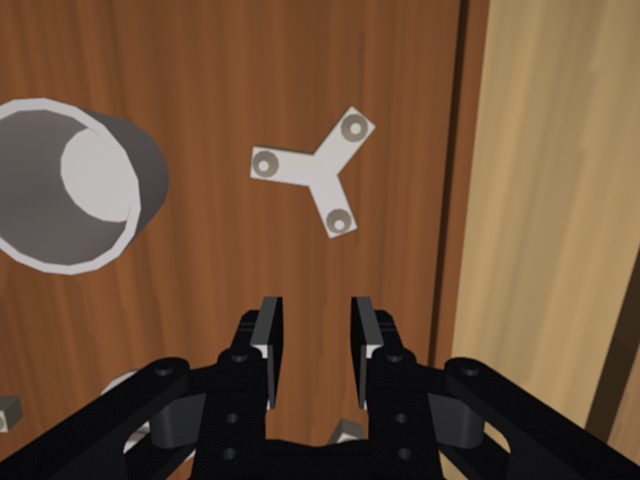

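View pics/scene1.png

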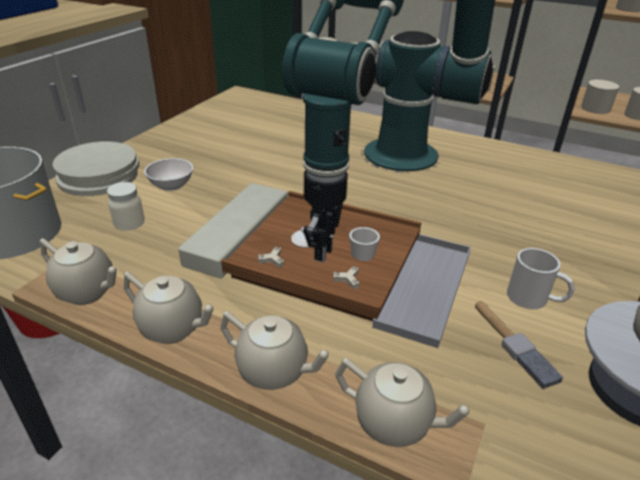

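The wrist view shows stilt3 at (318,170), centred ahead of the fingers. Its arm at (338,222) points into the gap between the pads (cols 275–360). The cup is clear to the left. I'll lower the fingers.

>>> play_rows:
  deltas:
    - {"wx": 0, "wy": 0, "wz": 0, "x": 0, "y": 0, "z": -15, "fingers": 0.4}
    - {"wx": 0, "wy": 0, "wz": 0, "x": 0, "y": 0, "z": -27, "fingers": 0.4}
    - {"wx": 0, "wy": 0, "wz": 0, "x": 0, "y": 0, "z": -32, "fingers": 0.4}
    - {"wx": 0, "wy": 0, "wz": 0, "x": 0, "y": 0, "z": -32, "fingers": 0.4}

```text
time: 3.2
tool_pos: [0.6452, 0.0687, 0.0705]
tcp_rot: [1.161, 1.24, -1.163]
wrist_force: [-1.0, -0.4, 0.9]
width: 0.3
```

```bash
python3 look.py 2 wrist scene
python3 - <<'E'
import cv2
a=cv2.imread("pics/scene2.png")[190:310,180:480];cv2.imwrite("pics/s2c.png",cv2.resize(a,(800,320),interpolation=cv2.INTER_CUBIC))
E
```

```text
3.2 [0.6452 0.0687 0.0705] [[-0.001, 0.998, 0.064], [-0.0, 0.064, -0.998], [-1.0, -0.001, 0.0]] [-1.  -0.4  0.9] 0.2999294863821987
```

View pics/s2c.png

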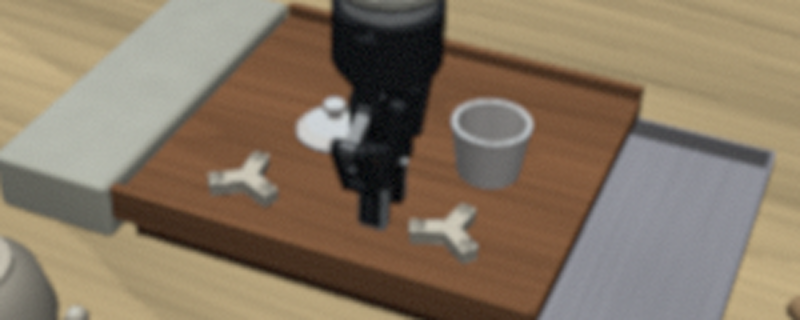

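View pics/wrist2.png

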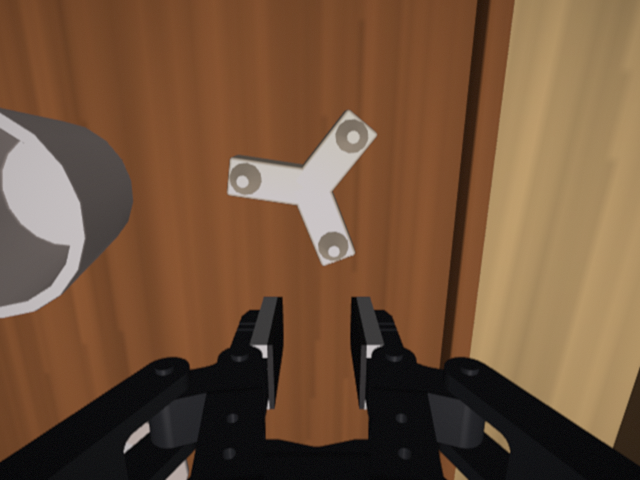

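The scene crop shows the fingertips above the board just behind stilt3. I'll lower in small steps and watch the force.

>>> play_rows:
  deltas:
    - {"wx": 0, "wy": 0, "wz": 0, "x": 0, "y": 0, "z": -2, "fingers": 0.4}
    - {"wx": 0, "wy": 0, "wz": 0, "x": 0, "y": 0, "z": -4, "fingers": 0.4}
    - {"wx": 0, "wy": 0, "wz": 0, "x": 0, "y": 0, "z": -4, "fingers": 0.4}

```text
time: 3.68
tool_pos: [0.6455, 0.0686, 0.0671]
tcp_rot: [1.162, 1.239, -1.162]
wrist_force: [-0.4, -1.0, 0.7]
width: 0.296
```

>>> play_rows:
  deltas:
    - {"wx": 0, "wy": 0, "wz": 0, "x": 0, "y": 0, "z": -1, "fingers": 0.4}
    - {"wx": 0, "wy": 0, "wz": 0, "x": 0, "y": 0, "z": -2, "fingers": 0.4}
    - {"wx": 0, "wy": 0, "wz": 0, "x": 0, "y": 0, "z": -2, "fingers": 0.4}

```text
time: 4.05
tool_pos: [0.6456, 0.0687, 0.0652]
tcp_rot: [1.162, 1.239, -1.162]
wrist_force: [-0.4, 0.3, 0.6]
width: 0.296
```

>>> play_rows:
  deltas:
    - {"wx": 0, "wy": 0, "wz": 0, "x": -0.5, "y": 8, "z": 0, "fingers": 0.4}
    - {"wx": 0, "wy": 0, "wz": 0, "x": -1, "y": 16, "z": 0, "fingers": 0.4}
    - {"wx": 0, "wy": 0, "wz": 0, "x": -1.5, "y": 24, "z": 0, "fingers": 0.4}
    - {"wx": 0, "wy": 0, "wz": 0, "x": -2, "y": 32, "z": 0, "fingers": 0.4}
    - {"wx": 0, "wy": 0, "wz": 0, "x": -2.6, "y": 40, "z": 0, "fingers": 0.4}
    - {"wx": 0, "wy": 0, "wz": 0, "x": -3.1, "y": 48, "z": 0, "fingers": 0.4}
    - {"wx": 0, "wy": 0, "wz": 0, "x": -3.6, "y": 56, "z": 0, "fingers": 0.4}
    - {"wx": 0, "wy": 0, "wz": 0, "x": -4.1, "y": 64, "z": 0, "fingers": 0.4}
    - {"wx": 0, "wy": 0, "wz": 0, "x": -4.6, "y": 72, "z": 0, "fingers": 0.4}

```text
time: 5.18
tool_pos: [0.641, 0.1412, 0.0652]
tcp_rot: [1.162, 1.239, -1.162]
wrist_force: [-0.1, 0.4, 0.7]
width: 0.301
```

```bash
python3 look.py 3 wrist
```

```text
5.175 [0.641  0.1412 0.0652] [[-0.0, 0.998, 0.064], [-0.0, 0.064, -0.998], [-1.0, -0.0, 0.0]] [-0.1  0.4  0.7] 0.30116159750463106
```

View pics/wrist3.png

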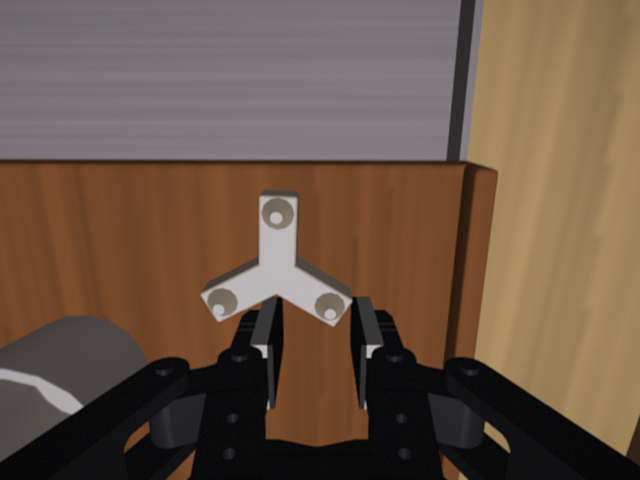

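The stilt has shifted left: its centre is at (278,265) and the tool centre is at col 317, so it is about 12 mm off. The cup is now behind it. I'll back off, re-centre and push over the edge.

>>> play_rows:
  deltas:
    - {"wx": 0, "wy": 0, "wz": 0, "x": 0, "y": -8, "z": 0, "fingers": 0.4}
    - {"wx": 0, "wy": 0, "wz": 0, "x": -12, "y": -9, "z": 0, "fingers": 0.4}
    - {"wx": 0, "wy": 0, "wz": 0, "x": -12, "y": -4, "z": 0, "fingers": 0.4}
    - {"wx": 0, "wy": 0, "wz": 0, "x": -12.5, "y": 4, "z": 0, "fingers": 0.4}
    - {"wx": 0, "wy": 0, "wz": 0, "x": -13, "y": 12, "z": 0, "fingers": 0.4}
    - {"wx": 0, "wy": 0, "wz": 0, "x": -13.5, "y": 20, "z": 0, "fingers": 0.4}
    - {"wx": 0, "wy": 0, "wz": 0, "x": -14, "y": 28, "z": 0, "fingers": 0.4}
    - {"wx": 0, "wy": 0, "wz": 0, "x": -14.5, "y": 36, "z": 0, "fingers": 0.4}
    - {"wx": 0, "wy": 0, "wz": 0, "x": -15, "y": 44, "z": 0, "fingers": 0.4}
    - {"wx": 0, "wy": 0, "wz": 0, "x": -15.5, "y": 52, "z": 0, "fingers": 0.4}
    - {"wx": 0, "wy": 0, "wz": 0, "x": -16, "y": 60, "z": 0, "fingers": 0.4}
    - {"wx": 0, "wy": 0, "wz": 0, "x": -16, "y": 68, "z": 0, "fingers": 0.4}
    - {"wx": 0, "wy": 0, "wz": 0, "x": -16, "y": 76, "z": 0, "fingers": 0.4}
    - {"wx": 0, "wy": 0, "wz": 0, "x": -16, "y": 76, "z": 0, "fingers": 0.4}

```text
time: 6.98
tool_pos: [0.6277, 0.2184, 0.0696]
tcp_rot: [1.166, 1.236, -1.156]
wrist_force: [-2.1, -1.2, 14.8]
width: 0.301
```

```bash
python3 look.py 4 wrist
```

```text
6.975 [0.6277 0.2184 0.0696] [[0.006, 0.998, 0.065], [0.002, 0.065, -0.998], [-1.0, 0.006, -0.002]] [-2.1 -1.2 14.8] 0.30061217091570663
```

View pics/wrist4.png

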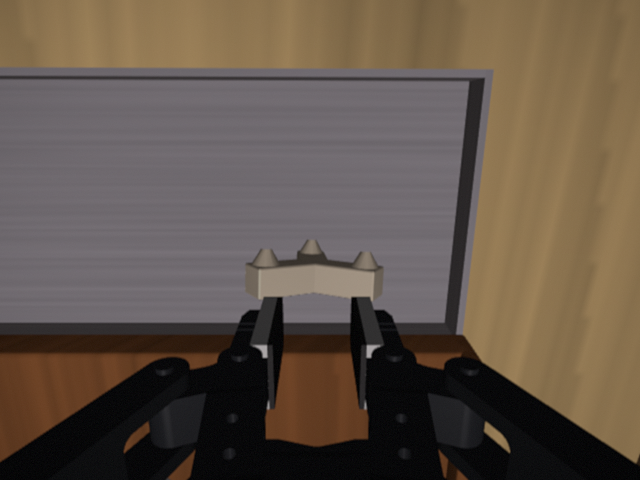

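Stilt3 has tipped upright past the edge at about (313,270) and sits against the fingertips, with 15 N upward. I'll lift a little to free it and then look.

>>> play_rows:
  deltas:
    - {"wx": 0, "wy": 0, "wz": 0, "x": 0, "y": 0, "z": 6, "fingers": 0.4}
    - {"wx": 0, "wy": 0, "wz": 0, "x": 0, "y": 0, "z": 12, "fingers": 0.4}
    - {"wx": 0, "wy": 0, "wz": 0, "x": 0, "y": 0, "z": 12, "fingers": 0.4}

```text
time: 7.4
tool_pos: [0.6252, 0.2168, 0.0775]
tcp_rot: [1.162, 1.239, -1.161]
wrist_force: [-0.2, -0.3, 0.5]
width: 0.3
```

```bash
python3 look.py 5 wrist scene
python3 - <<'E'
import cv2
a=cv2.imread("pics/scene5.png")[190:340,280:480];cv2.imwrite("pics/s5c.png",cv2.resize(a,(800,600),interpolation=cv2.INTER_CUBIC))
E
```

```text
7.4 [0.6252 0.2168 0.0775] [[0.0, 0.998, 0.064], [0.0, 0.064, -0.998], [-1.0, 0.0, -0.0]] [-0.2 -0.3  0.5] 0.299813565377295
```

View pics/wrist5.png

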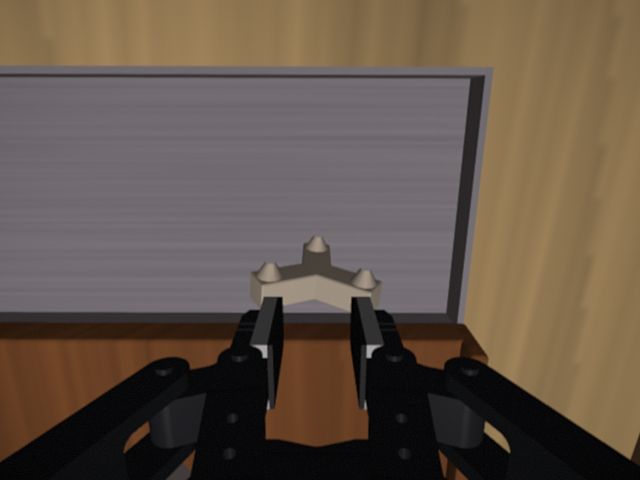

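View pics/s5c.png

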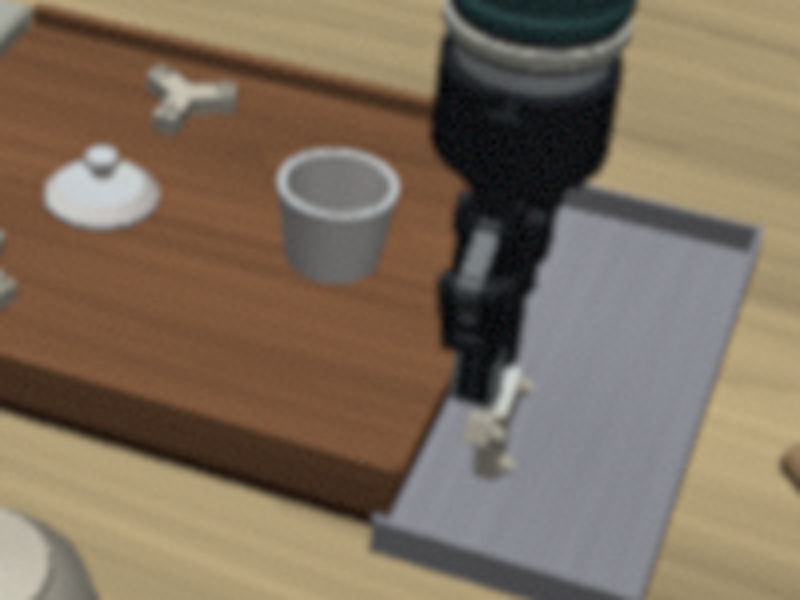

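Stilt3 stands leaning against the board edge inside the tray, at (490,430) in the crop. I'll go back behind it, lower, and tip it forward.

>>> play_rows:
  deltas:
    - {"wx": 0, "wy": 0, "wz": 0, "x": 1, "y": -18, "z": 2, "fingers": 0.4}
    - {"wx": 0, "wy": 0, "wz": 0, "x": 2, "y": -38, "z": 0, "fingers": 0.4}
    - {"wx": 0, "wy": 0, "wz": 0, "x": 2, "y": -38, "z": -8, "fingers": 0.4}
    - {"wx": 0, "wy": 0, "wz": 0, "x": 2, "y": -38, "z": -13, "fingers": 0.4}
    - {"wx": 0, "wy": 0, "wz": 0, "x": 2, "y": -32, "z": -13, "fingers": 0.4}
    - {"wx": 0, "wy": 0, "wz": 0, "x": 2, "y": -24, "z": -13, "fingers": 0.4}
    - {"wx": 0, "wy": 0, "wz": 0, "x": 1, "y": -16, "z": -13, "fingers": 0.4}
    - {"wx": 0, "wy": 0, "wz": 0, "x": 1, "y": -8, "z": -13, "fingers": 0.4}
    - {"wx": 0, "wy": 0, "wz": 0, "x": 0, "y": 0, "z": -13, "fingers": 0.4}
    - {"wx": 0, "wy": 0, "wz": 0, "x": 0, "y": 8, "z": -13, "fingers": 0.4}
    - {"wx": 0, "wy": 0, "wz": 0, "x": 0, "y": 14, "z": -13, "fingers": 0.4}
    - {"wx": 0, "wy": 0, "wz": 0, "x": 0, "y": 14, "z": -13, "fingers": 0.4}

```text
time: 9.0
tool_pos: [0.6251, 0.2311, 0.0643]
tcp_rot: [1.161, 1.239, -1.161]
wrist_force: [-0.5, 0.3, -0.4]
width: 0.3
```

```bash
python3 look.py 6 wrist
```

```text
9.0 [0.6251 0.2311 0.0643] [[0.0, 0.998, 0.065], [0.0, 0.065, -0.998], [-1.0, 0.0, 0.0]] [-0.5  0.3 -0.4] 0.30049893208220646
```

View pics/wrist6.png

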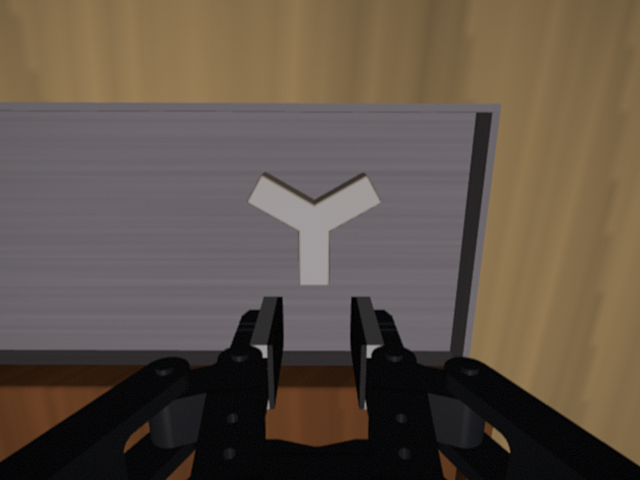

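Stilt3 now lies flat in the tray at (315,215). Next I'll go behind stilt2.

>>> play_rows:
  deltas:
    - {"wx": 0, "wy": 0, "wz": 0, "x": 0, "y": 0, "z": 50, "fingers": 0.4}
    - {"wx": 0, "wy": 0, "wz": 0, "x": 10, "y": -30, "z": 80, "fingers": 0.4}
    - {"wx": 0, "wy": 0, "wz": 0, "x": 16, "y": -90, "z": 80, "fingers": 0.4}
    - {"wx": 0, "wy": 0, "wz": 0, "x": 22, "y": -150, "z": 80, "fingers": 0.4}
    - {"wx": 0, "wy": 0, "wz": 0, "x": 28, "y": -210, "z": 80, "fingers": 0.4}
    - {"wx": 0, "wy": 0, "wz": 0, "x": 32, "y": -265, "z": 80, "fingers": 0.4}
    - {"wx": 0, "wy": 0, "wz": 0, "x": 34, "y": -318, "z": 80, "fingers": 0.4}
    - {"wx": 0, "wy": 0, "wz": 0, "x": 34, "y": -318, "z": 60, "fingers": 0.4}
    - {"wx": 0, "wy": 0, "wz": 0, "x": 34, "y": -318, "z": 40, "fingers": 0.4}
    - {"wx": 0, "wy": 0, "wz": 0, "x": 34, "y": -318, "z": 40, "fingers": 0.4}

```text
time: 10.3
tool_pos: [0.6564, -0.0857, 0.1006]
tcp_rot: [1.159, 1.245, -1.165]
wrist_force: [-0.1, 0.3, -0.4]
width: 0.301
```

```bash
python3 look.py 7 wrist
```

```text
10.3 [ 0.6564 -0.0857  0.1006] [[-0.007, 0.998, 0.065], [0.001, 0.065, -0.998], [-1.0, -0.006, -0.002]] [-0.1  0.3 -0.4] 0.30145919016201483
```

View pics/wrist7.png

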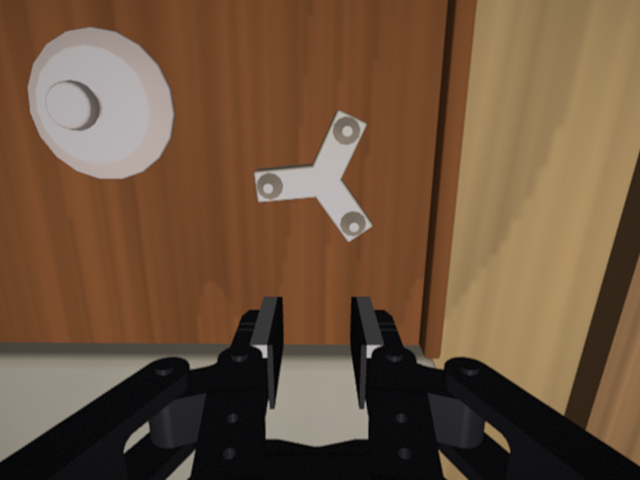

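Stilt2's centre is at (328,180) and its near arm tip at (355,225). I'll shift 8 mm right so that the arm enters the gap, then descend.

>>> play_rows:
  deltas:
    - {"wx": 0, "wy": 0, "wz": 0, "x": 8, "y": 1, "z": -10, "fingers": 0.4}
    - {"wx": 0, "wy": 0, "wz": 0, "x": 8, "y": 1, "z": -25, "fingers": 0.4}
    - {"wx": 0, "wy": 0, "wz": 0, "x": 8, "y": 1, "z": -34, "fingers": 0.4}
    - {"wx": 0, "wy": 0, "wz": 0, "x": 8, "y": 1, "z": -39, "fingers": 0.4}
    - {"wx": 0, "wy": 0, "wz": 0, "x": 8, "y": 1, "z": -39, "fingers": 0.4}
    - {"wx": 0, "wy": 0, "wz": 0, "x": 7.5, "y": 9, "z": -39, "fingers": 0.4}
    - {"wx": 0, "wy": 0, "wz": 0, "x": 7, "y": 17, "z": -39, "fingers": 0.4}
    - {"wx": 0, "wy": 0, "wz": 0, "x": 6.5, "y": 25, "z": -39, "fingers": 0.4}
    - {"wx": 0, "wy": 0, "wz": 0, "x": 6, "y": 33, "z": -39, "fingers": 0.4}
    - {"wx": 0, "wy": 0, "wz": 0, "x": 5.5, "y": 41, "z": -39, "fingers": 0.4}

```text
time: 11.6
tool_pos: [0.6646, -0.0457, 0.0654]
tcp_rot: [1.161, 1.239, -1.161]
wrist_force: [1.0, -0.6, 0.7]
width: 0.3
```

```bash
python3 look.py 8 wrist
```

```text
11.6 [ 0.6646 -0.0457  0.0654] [[0.0, 0.998, 0.065], [-0.0, 0.065, -0.998], [-1.0, 0.0, 0.0]] [ 1.  -0.6  0.7] 0.29985093417638636
```

View pics/wrist8.png

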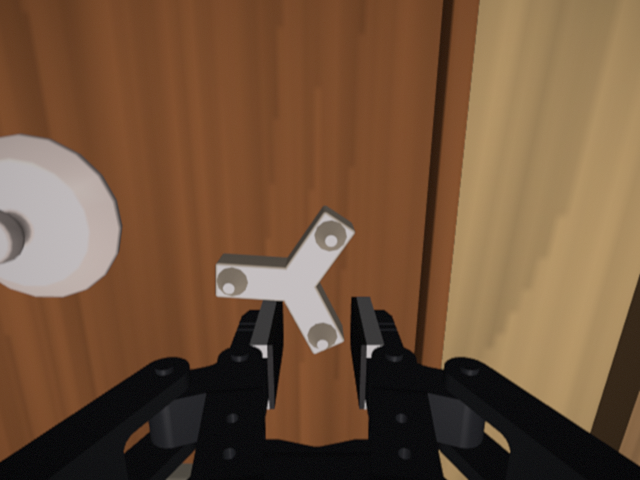

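Stilt2 is captured, with its near arm between the fingers at (322,340). I'll sweep on toward the edge.

>>> play_rows:
  deltas:
    - {"wx": 0, "wy": 0, "wz": 0, "x": -0.5, "y": 9, "z": 0, "fingers": 0.4}
    - {"wx": 0, "wy": 0, "wz": 0, "x": -1, "y": 18, "z": 0, "fingers": 0.4}
    - {"wx": 0, "wy": 0, "wz": 0, "x": -1.7, "y": 27, "z": 0, "fingers": 0.4}
    - {"wx": 0, "wy": 0, "wz": 0, "x": -2.3, "y": 36, "z": 0, "fingers": 0.4}
    - {"wx": 0, "wy": 0, "wz": 0, "x": -2.9, "y": 45, "z": 0, "fingers": 0.4}
    - {"wx": 0, "wy": 0, "wz": 0, "x": -3.5, "y": 54, "z": 0, "fingers": 0.4}
    - {"wx": 0, "wy": 0, "wz": 0, "x": -4.1, "y": 63, "z": 0, "fingers": 0.4}
    - {"wx": 0, "wy": 0, "wz": 0, "x": -4.7, "y": 72, "z": 0, "fingers": 0.4}
    - {"wx": 0, "wy": 0, "wz": 0, "x": -5.2, "y": 81, "z": 0, "fingers": 0.4}
    - {"wx": 0, "wy": 0, "wz": 0, "x": -5.8, "y": 90, "z": 0, "fingers": 0.4}

```text
time: 12.9
tool_pos: [0.6587, 0.0443, 0.0653]
tcp_rot: [1.162, 1.239, -1.162]
wrist_force: [0.5, -0.8, 0.1]
width: 0.298
```

```bash
python3 look.py 9 wrist
```

```text
12.9 [0.6587 0.0443 0.0653] [[-0.0, 0.998, 0.064], [0.0, 0.064, -0.998], [-1.0, -0.0, -0.0]] [ 0.5 -0.8  0.1] 0.2980467800070645
```

View pics/wrist9.png

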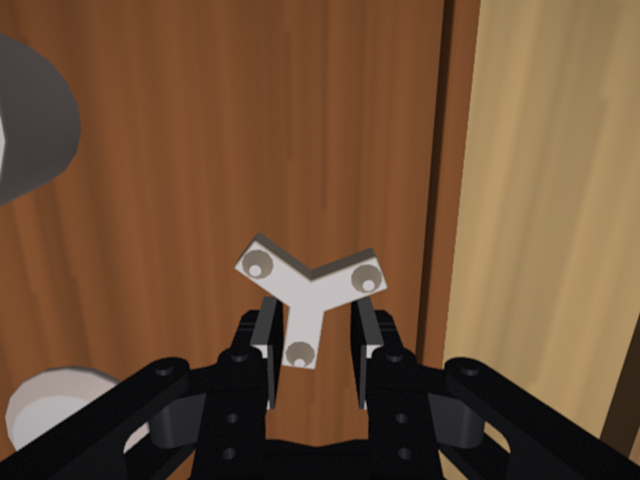

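It is firmly seated. I'll continue through and over the edge.

>>> play_rows:
  deltas:
    - {"wx": 0, "wy": 0, "wz": 0, "x": -0.6, "y": 10, "z": 0, "fingers": 0.4}
    - {"wx": 0, "wy": 0, "wz": 0, "x": -1.3, "y": 20, "z": 0, "fingers": 0.4}
    - {"wx": 0, "wy": 0, "wz": 0, "x": -2, "y": 30, "z": 0, "fingers": 0.4}
    - {"wx": 0, "wy": 0, "wz": 0, "x": -2.6, "y": 40, "z": 0, "fingers": 0.4}
    - {"wx": 0, "wy": 0, "wz": 0, "x": -3.2, "y": 50, "z": 0, "fingers": 0.4}
    - {"wx": 0, "wy": 0, "wz": 0, "x": -3.9, "y": 60, "z": 0, "fingers": 0.4}
    - {"wx": 0, "wy": 0, "wz": 0, "x": -4.5, "y": 70, "z": 0, "fingers": 0.4}
    - {"wx": 0, "wy": 0, "wz": 0, "x": -5.2, "y": 80, "z": 0, "fingers": 0.4}
    - {"wx": 0, "wy": 0, "wz": 0, "x": -5.8, "y": 90, "z": 0, "fingers": 0.4}
    - {"wx": 0, "wy": 0, "wz": 0, "x": -6.5, "y": 100, "z": 0, "fingers": 0.4}
    - {"wx": 0, "wy": 0, "wz": 0, "x": -7, "y": 110, "z": 0, "fingers": 0.4}
    - {"wx": 0, "wy": 0, "wz": 0, "x": -7.7, "y": 119, "z": 0, "fingers": 0.4}
    - {"wx": 0, "wy": 0, "wz": 0, "x": -8.2, "y": 127, "z": 0, "fingers": 0.4}
    - {"wx": 0, "wy": 0, "wz": 0, "x": -8.7, "y": 135, "z": 0, "fingers": 0.4}
    - {"wx": 0, "wy": 0, "wz": 0, "x": -9, "y": 143, "z": 0, "fingers": 0.4}
    - {"wx": 0, "wy": 0, "wz": 0, "x": -9.5, "y": 151, "z": 0, "fingers": 0.4}
    - {"wx": 0, "wy": 0, "wz": 0, "x": -10, "y": 159, "z": 0, "fingers": 0.4}
    - {"wx": 0, "wy": 0, "wz": 0, "x": -10.5, "y": 165, "z": 0, "fingers": 0.4}

```text
time: 15.2
tool_pos: [0.6482, 0.2092, 0.0653]
tcp_rot: [1.162, 1.239, -1.162]
wrist_force: [-0.6, 0.6, -0.6]
width: 0.302
```

```bash
python3 look.py 10 wrist
```

```text
15.2 [0.6482 0.2092 0.0653] [[0.0, 0.998, 0.064], [0.0, 0.064, -0.998], [-1.0, 0.0, -0.0]] [-0.6  0.6 -0.6] 0.3020189911682344
```

View pics/wrist10.png

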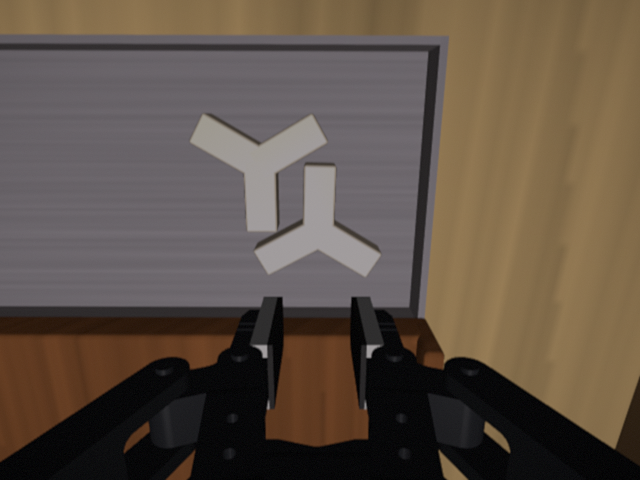

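Stilts 2 and 3 both lie flat in the tray, at (318,225) and (260,155). Next is stilt1 in the near lane; I'll cross high above the cup.

>>> play_rows:
  deltas:
    - {"wx": 0, "wy": 0, "wz": 0, "x": 0, "y": 0, "z": 50, "fingers": 0.4}
    - {"wx": 0, "wy": 0, "wz": 0, "x": 0, "y": 0, "z": 100, "fingers": 0.4}
    - {"wx": 0, "wy": 0, "wz": 0, "x": 0, "y": 0, "z": 120, "fingers": 0.4}
    - {"wx": 0, "wy": 0, "wz": 0, "x": -30, "y": -46, "z": 120, "fingers": 0.4}
    - {"wx": 0, "wy": 0, "wz": 0, "x": -60, "y": -92, "z": 120, "fingers": 0.4}
    - {"wx": 0, "wy": 0, "wz": 0, "x": -90, "y": -138, "z": 120, "fingers": 0.4}
    - {"wx": 0, "wy": 0, "wz": 0, "x": -120, "y": -184, "z": 120, "fingers": 0.4}
    - {"wx": 0, "wy": 0, "wz": 0, "x": -150, "y": -230, "z": 120, "fingers": 0.4}
    - {"wx": 0, "wy": 0, "wz": 0, "x": -178, "y": -274, "z": 120, "fingers": 0.4}
    - {"wx": 0, "wy": 0, "wz": 0, "x": -178, "y": -274, "z": 80, "fingers": 0.4}
    - {"wx": 0, "wy": 0, "wz": 0, "x": -178, "y": -274, "z": 35, "fingers": 0.4}
    - {"wx": 0, "wy": 0, "wz": 0, "x": -178, "y": -274, "z": 35, "fingers": 0.4}

```text
time: 16.75
tool_pos: [0.4658, -0.0648, 0.0962]
tcp_rot: [1.159, 1.247, -1.168]
wrist_force: [0.4, 0.1, -0.2]
width: 0.299
```

```bash
python3 look.py 11 wrist
```

```text
16.75 [ 0.4658 -0.0648  0.0962] [[-0.01, 0.998, 0.064], [0.002, 0.064, -0.998], [-1.0, -0.01, -0.003]] [ 0.4  0.1 -0.2] 0.29882439664227656
```

View pics/wrist11.png

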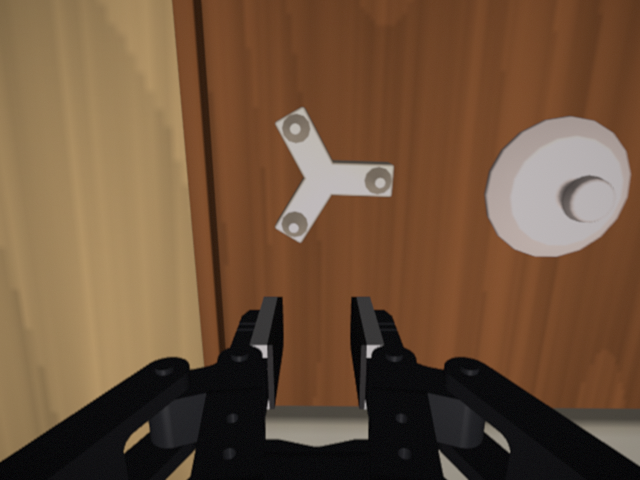

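Stilt1's centre is at (318,180) with its near arm at (292,230). I'll shift left so the arm enters the gap, descend and push.

>>> play_rows:
  deltas:
    - {"wx": 0, "wy": 0, "wz": 0, "x": -10, "y": 0, "z": -10, "fingers": 0.4}
    - {"wx": 0, "wy": 0, "wz": 0, "x": -10, "y": 0, "z": -25, "fingers": 0.4}
    - {"wx": 0, "wy": 0, "wz": 0, "x": -10, "y": 0, "z": -31, "fingers": 0.4}
    - {"wx": 0, "wy": 0, "wz": 0, "x": -10, "y": 0, "z": -35, "fingers": 0.4}
    - {"wx": 0, "wy": 0, "wz": 0, "x": -10, "y": 0, "z": -35, "fingers": 0.4}
    - {"wx": 0, "wy": 0, "wz": 0, "x": -10.5, "y": 8, "z": -35, "fingers": 0.4}
    - {"wx": 0, "wy": 0, "wz": 0, "x": -11, "y": 16, "z": -35, "fingers": 0.4}
    - {"wx": 0, "wy": 0, "wz": 0, "x": -11.5, "y": 24, "z": -35, "fingers": 0.4}
    - {"wx": 0, "wy": 0, "wz": 0, "x": -12, "y": 32, "z": -35, "fingers": 0.4}
    - {"wx": 0, "wy": 0, "wz": 0, "x": -12.5, "y": 40, "z": -35, "fingers": 0.4}

```text
time: 18.05
tool_pos: [0.4577, -0.0247, 0.0653]
tcp_rot: [1.162, 1.239, -1.161]
wrist_force: [0.2, 0.4, 1.2]
width: 0.301
```

```bash
python3 look.py 12 wrist
```

```text
18.05 [ 0.4577 -0.0247  0.0653] [[0.0, 0.998, 0.065], [-0.0, 0.065, -0.998], [-1.0, 0.0, 0.0]] [0.2 0.4 1.2] 0.3013787805584104
```

View pics/wrist12.png

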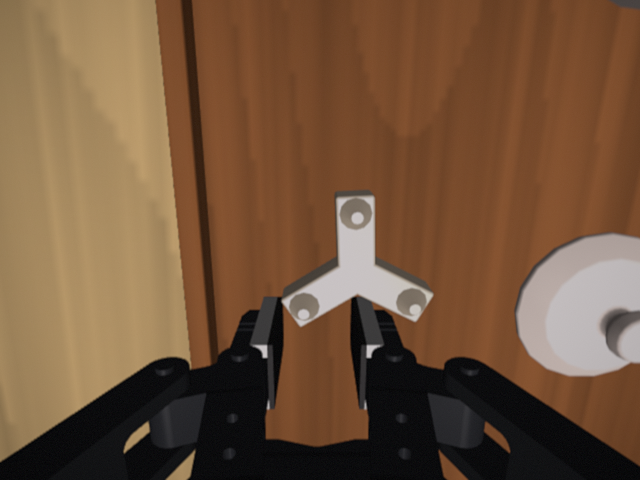

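The stilt turned; its centre at col 357 is about 13 mm right of the gap. I'll back off, re-centre and continue.

>>> play_rows:
  deltas:
    - {"wx": 0, "wy": 0, "wz": 0, "x": 0, "y": -10, "z": 0, "fingers": 0.4}
    - {"wx": 0, "wy": 0, "wz": 0, "x": 13, "y": -11, "z": 0, "fingers": 0.4}
    - {"wx": 0, "wy": 0, "wz": 0, "x": 13, "y": -6, "z": 0, "fingers": 0.4}
    - {"wx": 0, "wy": 0, "wz": 0, "x": 12.8, "y": 2, "z": 0, "fingers": 0.4}
    - {"wx": 0, "wy": 0, "wz": 0, "x": 12.3, "y": 10, "z": 0, "fingers": 0.4}
    - {"wx": 0, "wy": 0, "wz": 0, "x": 11.8, "y": 18, "z": 0, "fingers": 0.4}
    - {"wx": 0, "wy": 0, "wz": 0, "x": 11.3, "y": 26, "z": 0, "fingers": 0.4}
    - {"wx": 0, "wy": 0, "wz": 0, "x": 10.8, "y": 34, "z": 0, "fingers": 0.4}
    - {"wx": 0, "wy": 0, "wz": 0, "x": 10.3, "y": 42, "z": 0, "fingers": 0.4}
    - {"wx": 0, "wy": 0, "wz": 0, "x": 9.8, "y": 50, "z": 0, "fingers": 0.4}

```text
time: 19.35
tool_pos: [0.4675, 0.0252, 0.0653]
tcp_rot: [1.162, 1.239, -1.162]
wrist_force: [-0.1, -0.3, -0.7]
width: 0.298
```

```bash
python3 look.py 13 wrist
```

```text
19.35 [0.4675 0.0252 0.0653] [[-0.0, 0.998, 0.064], [0.0, 0.064, -0.998], [-1.0, -0.0, -0.0]] [-0.1 -0.3 -0.7] 0.2984122340574756
```

View pics/wrist13.png

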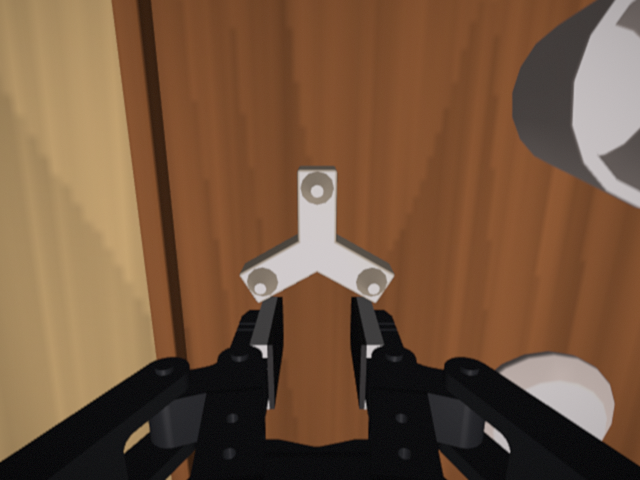

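It is perfectly centred now. I'll sweep up to the edge.

>>> play_rows:
  deltas:
    - {"wx": 0, "wy": 0, "wz": 0, "x": -0.5, "y": 8, "z": 0, "fingers": 0.4}
    - {"wx": 0, "wy": 0, "wz": 0, "x": -1, "y": 16, "z": 0, "fingers": 0.4}
    - {"wx": 0, "wy": 0, "wz": 0, "x": -1.5, "y": 24, "z": 0, "fingers": 0.4}
    - {"wx": 0, "wy": 0, "wz": 0, "x": -2, "y": 32, "z": 0, "fingers": 0.4}
    - {"wx": 0, "wy": 0, "wz": 0, "x": -2.6, "y": 40, "z": 0, "fingers": 0.4}
    - {"wx": 0, "wy": 0, "wz": 0, "x": -3.1, "y": 48, "z": 0, "fingers": 0.4}
    - {"wx": 0, "wy": 0, "wz": 0, "x": -3.6, "y": 56, "z": 0, "fingers": 0.4}
    - {"wx": 0, "wy": 0, "wz": 0, "x": -4.1, "y": 64, "z": 0, "fingers": 0.4}
    - {"wx": 0, "wy": 0, "wz": 0, "x": -4.6, "y": 72, "z": 0, "fingers": 0.4}
    - {"wx": 0, "wy": 0, "wz": 0, "x": -5.1, "y": 80, "z": 0, "fingers": 0.4}
    - {"wx": 0, "wy": 0, "wz": 0, "x": -5.6, "y": 88, "z": 0, "fingers": 0.4}
    - {"wx": 0, "wy": 0, "wz": 0, "x": -6.1, "y": 96, "z": 0, "fingers": 0.4}

```text
time: 20.9
tool_pos: [0.4615, 0.1212, 0.0653]
tcp_rot: [1.162, 1.239, -1.162]
wrist_force: [0.9, 0.6, -0.7]
width: 0.301
```

```bash
python3 look.py 14 wrist
```

```text
20.9 [0.4615 0.1212 0.0653] [[0.0, 0.998, 0.064], [0.0, 0.064, -0.998], [-1.0, 0.0, -0.0]] [ 0.9  0.6 -0.7] 0.300760966049729
```

View pics/wrist14.png

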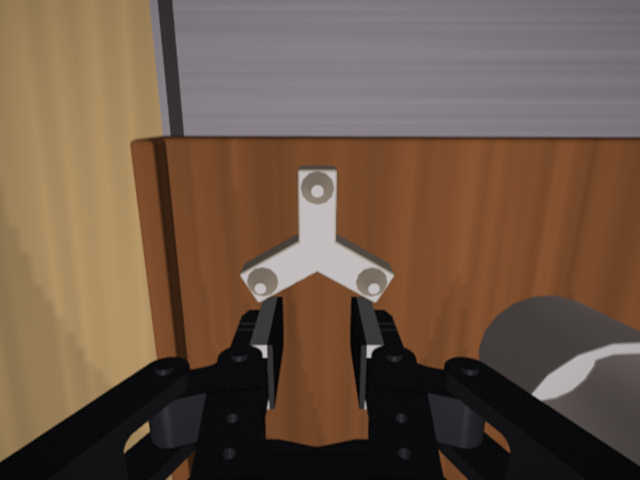

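>>> play_rows:
  deltas:
    - {"wx": 0, "wy": 0, "wz": 0, "x": -0.5, "y": 8, "z": 0, "fingers": 0.4}
    - {"wx": 0, "wy": 0, "wz": 0, "x": -1, "y": 16, "z": 0, "fingers": 0.4}
    - {"wx": 0, "wy": 0, "wz": 0, "x": -1.5, "y": 24, "z": 0, "fingers": 0.4}
    - {"wx": 0, "wy": 0, "wz": 0, "x": -2, "y": 32, "z": 0, "fingers": 0.4}
    - {"wx": 0, "wy": 0, "wz": 0, "x": -2.5, "y": 40, "z": 0, "fingers": 0.4}
    - {"wx": 0, "wy": 0, "wz": 0, "x": -2.8, "y": 46, "z": 0, "fingers": 0.4}

```text
time: 21.7
tool_pos: [0.4587, 0.1672, 0.0653]
tcp_rot: [1.161, 1.239, -1.161]
wrist_force: [-0.3, 0.6, 0.4]
width: 0.302
```

```bash
python3 look.py 15 wrist
```

```text
21.7 [0.4587 0.1672 0.0653] [[0.0, 0.998, 0.065], [-0.0, 0.065, -0.998], [-1.0, 0.0, 0.0]] [-0.3  0.6  0.4] 0.30233907726242404
```

View pics/wrist15.png

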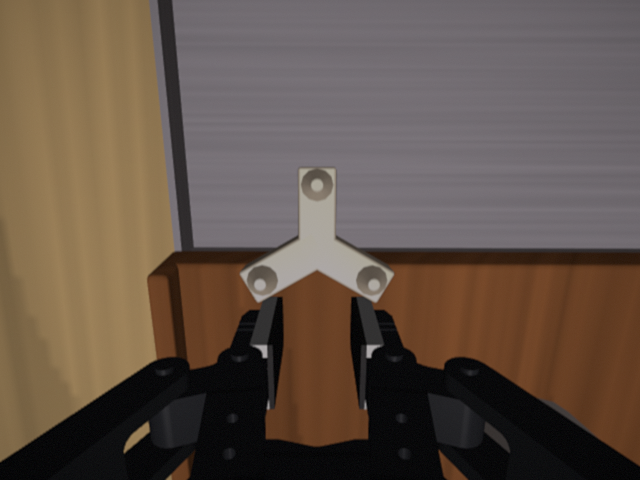

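>>> play_rows:
  deltas:
    - {"wx": 0, "wy": 0, "wz": 0, "x": -1, "y": 18, "z": -1, "fingers": 0.4}
    - {"wx": 0, "wy": 0, "wz": 0, "x": -2, "y": 36, "z": -1, "fingers": 0.4}
    - {"wx": 0, "wy": 0, "wz": 0, "x": -2.5, "y": 48, "z": -1, "fingers": 0.4}
    - {"wx": 0, "wy": 0, "wz": 0, "x": -2.5, "y": 48, "z": -1, "fingers": 0.4}

```text
time: 22.25
tool_pos: [0.4562, 0.2158, 0.0643]
tcp_rot: [1.16, 1.24, -1.16]
wrist_force: [-0.3, -0.4, -0.9]
width: 0.295
```

```bash
python3 look.py 16 wrist
```

```text
22.25 [0.4562 0.2158 0.0643] [[0.0, 0.998, 0.066], [0.0, 0.066, -0.998], [-1.0, 0.0, -0.0]] [-0.3 -0.4 -0.9] 0.2945680600361249
```

View pics/wrist16.png

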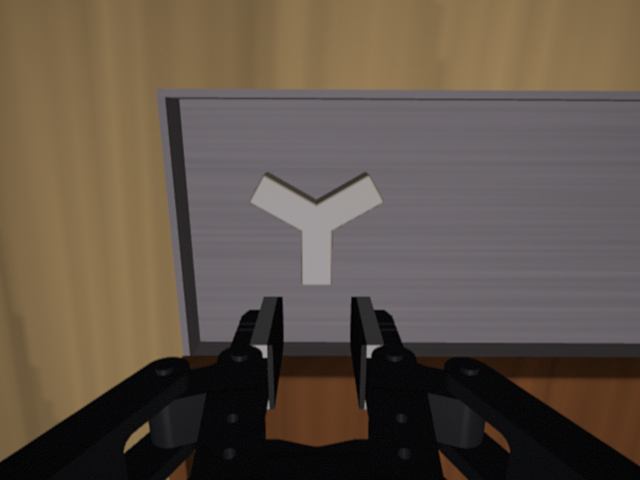

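Stilt1 lies flat in the tray at (315,215). I'll raise the arm clear and check everything.

>>> play_rows:
  deltas:
    - {"wx": 0, "wy": 0, "wz": 0, "x": 0, "y": 0, "z": 60, "fingers": 0.4}
    - {"wx": 0, "wy": 0, "wz": 0, "x": 0, "y": 0, "z": 120, "fingers": 0.4}
    - {"wx": 0, "wy": 0, "wz": 0, "x": 0, "y": 0, "z": 180, "fingers": 0.4}
    - {"wx": 0, "wy": 0, "wz": 0, "x": -40, "y": 50, "z": 200, "fingers": 0.4}
    - {"wx": 0, "wy": 0, "wz": 0, "x": -70, "y": 100, "z": 200, "fingers": 0.4}
    - {"wx": 0, "wy": 0, "wz": 0, "x": -100, "y": 150, "z": 200, "fingers": 0.4}
    - {"wx": 0, "wy": 0, "wz": 0, "x": -100, "y": 150, "z": 200, "fingers": 0.4}

```text
time: 23.18
tool_pos: [0.3541, 0.367, 0.2643]
tcp_rot: [1.158, 1.242, -1.158]
wrist_force: [0.2, 0.2, -0.5]
width: 0.301
```

```bash
python3 look.py 17 top scene
python3 - <<'E'
import cv2,pickle
from h import *
a=cv2.imread("pics/top0.png");b=cv2.imread("pics/top17.png")
def circ(im,box):
    x,y,w,h=box;hsv=cv2.cvtColor(im,cv2.COLOR_BGR2HSV)[y:y+h,x:x+w]
    m=((hsv[...,1]<90)&(hsv[...,2]>110)).astype(np.uint8)
    M=cv2.moments(m,True);return round(M['m10']/M['m00']+x,2),round(M['m01']/M['m00']+y,2),M['m00']
for n,bx in dict(cup=(250,227,42,42),lid=(312,226,40,38)).items(): print(n,circ(a,bx),circ(b,bx))
E
```

```text
23.175 [0.3541 0.367  0.2643] [[-0.0, 0.998, 0.069], [0.001, 0.069, -0.998], [-1.0, -0.0, -0.001]] [ 0.2  0.2 -0.5] 0.30050599516711785
cup (270.57, 248.13, 500.0) (270.57, 248.13, 500.0)
lid (329.94, 244.31, 606.0) (329.92, 244.32, 605.0)
```

View pics/top17.png

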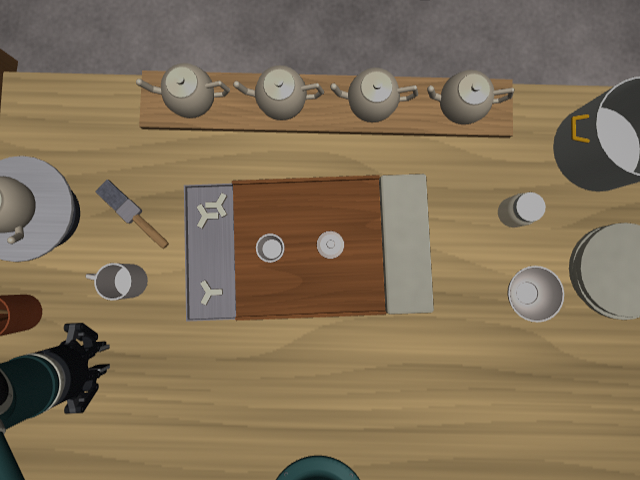

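View pics/scene17.png

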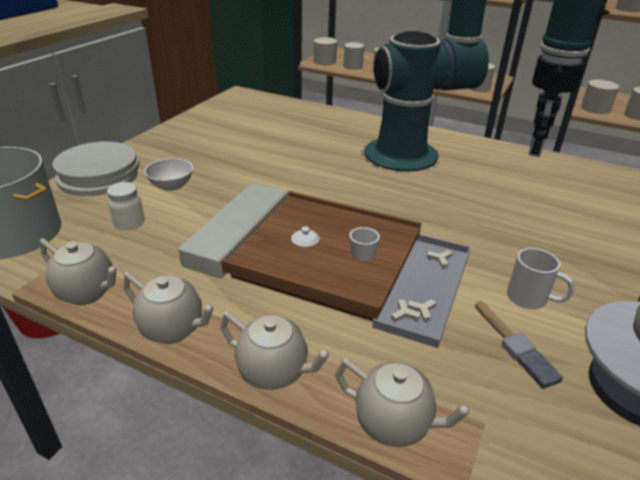

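All three stilts lie in the tray: two at about (211,210) and one at (210,293) in the top view. The cup and lid haven't moved, and the arm is clear.

```bash
python3 -c "
from workcell import finish_job
print(finish_job())"
```

```text
the job is handed in; nothing more can be done
None
```

All three stilts are in the scrap tray. I pushed each one along its lane and over the +y edge with the fingers part-open, without gripping any of them. The robot clock was at about 23 s at the last reading before I handed in.

- **What went off plan:** Two stilts turned sideways on the fingers, and I backed off, re-centred and went on. Stilt3 first stood on end against the board edge, with about 15 N on the wrist, so I went back behind it and tipped it flat.
- **Last checks:** The last top and scene views show all three stilts inside the tray and the board clear except for the cup and lid. The cup and lid are within 0.1 pixel of where they started. The mug, bowl, jar and brush look unmoved by eye; I did not measure them. The arm was raised clear, touching nothing. No check failed.

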